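# Change over the jars in the latched sample carrier

### The arm

A 6-joint arm with a two-finger parallel gripper is mounted at the origin on the work surface. World frame = base frame: x ahead of the robot, y to its left, z up, the work surface at z = 0. Lengths are in m, angles in rad, forces in N, time in s.
With the tool pointing down it reaches from about 0.425 to 0.925 m from the base axis. Payload 12.5 kg.
Tool frame: the origin (TCP) lies midway between the tips of the shut fingers; the grasp point (between the pads) lies 19 mm behind it; z points along the fingers, y is the line along which they close (so a half turn about z gives the same grasp; the last joint's range is limited). The gripper opens to 85 mm and grips with 20 to 120 N. Pads are 22 mm wide; open, the fingers measure 114 mm over their backs; the gripper's body (76 mm by 85 mm) begins 54 mm behind the grasp point. The pads swing forward as they close: fully open they stand 13 mm farther back than shut.
Start: joints at [1.192, 0.491, 1.559, -0, 1.092, -0.106], TCP at [0.168, 0.602, 0.231] pointing down, gripper open.
Joint ranges: [-3.1, 3.1], [-0.84, 2.19], [0.05, 2.79], [-1.13, 4.28], [0.06, 2.93], [-2.69, 2.69]. Speed limits (rad/s): [2.22, 2.22, 2.79, 3.14, 3.14, 3.14].

### API

Orientations are given as [roll, pitch, yaw] about the fixed x, y, z axes, in that order (R = Rz(yaw) Ry(pitch) Rx(roll)).
In Python, from plant import manip gives the robot as it stands.
- The arm moves only by the tool pendant, called by a JSON object that holds its "name" and its "arguments". Schema: {"type":"object","properties":{"ticks":{"type":"array","items":{"type":"number"},"minItems":7,"maxItems":140},"grip_force":{"type":"number"},"only":{"type":"string"},"quiet":{"type":"boolean"},"lines":{"type":"string"}},"required":["ticks"],"additionalProperties":false}. ticks is one flat list of numbers that holds 1 to 20 rows one after another, with no inner brackets; each row has 7 numbers: the finger opening in m, then dx, dy, dz in m, then a rotation vector rx, ry, rz in rad; each row shifts and turns the commanded pose from where the row before left it, along the tool's axes as they then stand; what a row does not reach is not made up. A row lasts 1/8 s, in which the tool goes at most 0.0625 m and 0.188 rad, less where a joint would pass 70% of its speed; a pose out of reach is approached as far as the arm can. The fingers move at their own pace and stop on an object; grip_force is the grip in N (left out, the last holds). Time passes only in rows, so rows that do not move let the fingers close. The tool returns the time, the measured TCP pose, the force, the opening and the grip force at its end. only (a regular expression) keeps the lines of the reply that match it, lines (a string "A,B") keeps lines A to B, and quiet returns only ok. Input that does not fit is refused with a message, and nothing moves.
- manip.state(): the state, without advancing time (a new reading comes with each control period).
- manip.get_image(name): name is "side" or "top" or "wrist"; returns a dict with "frame" (480x640x3 uint8, blue, green, red), "z_map" (480x640 float32, m along the optical axis (not along the pixel's ray), 0 where there is no reading), "vertical_fov" (degrees; the focal length in pixels is half the picture's height over the tangent of half this angle, whatever the lens; pixels are square), "cx", "cy" (the principal point, pixels), "R" (3x3) and "t" (3): a world point X has camera coordinates R X + t; the wrist camera has in their place "tool_from_camera" (4x4, takes a point from camera to tool coordinates, whose origin is the TCP and whose axes are the flange's). Camera axes: x right, y down, z forward; pixel columns grow to the right and rows downward; lengths in m; the calibration is good to about 2 mm. A picture is of the moment at which its call begins: read the wrist's pose just before it.
- manip.sign_off(): hands the job in; it is judged then, once.
The state is a dict: "t": time; "joint_pos": joint angles; "joint_vel": joint speeds; "joint_efforts": joint torques, N m; "tool_pos": TCP position; "tcp_rot": TCP orientation; "ft_force": force on the tool from outside, world axes, zero at the start; "torque": the same for the moment, N m; "gripper_width": finger opening in m; "grasp_force": force on a finger pad.
Only numpy, scipy, OpenCV 4.12 (cv2) and the standard library are available. Lean on these libraries where they do the work, as an engineer would, in place of code of your own. Each camera call takes 0.05 s, during which the arm holds its last target. There are 200 camera calls.

### The job

Make up the sample carrier: squeeze the two side buttons of its lid's grip together, lift the lid off and stand it, legs down, on the black rubber mat. Then stand every open, empty jar from the carrier in the steel wash tray, leave the capped jar that is already in the carrier there, and put every capped jar from the bench into a free well, setting the glass jars down gently and upright and without disturbing the conical flask and the beaker. Finally put the lid back on the carrier so that it sits right down on the four posts and both buttons have sprung out and latched it.

Things in the scene. Friction and masses are not known exactly. Their poses are not given: they have to be found in the camera images.
- carrier: Grey jar carrier, fixed to the bench: block 190 x 190 x 25 mm with four round wells (61 mm wide, 17 mm deep, floors 8 mm above the bench) centred at (+-46, +-52) mm in x, y, and a post 16 mm square on each corner (at +-87 mm), its top 51 mm above the bench. Each well holds an open jar, the capped jar or nothing. Origin at the centre of its underside, z up.
- socket (a point): Mouth of the latch socket in the carrier's middle, 75.5 mm above the bench; the socket measures 34 mm (x) by 58 mm (y) outside. It takes the lid's latch stem if lowered with both buttons held in, within about 3 mm of its middle; when the buttons are let go, steel bolts spring out under the socket's lips.
- lid: Carrier lid, 0.25 to 0.45 kg: clear plate 190 x 190 x 4 mm, underside 26 mm above the feet of four corner legs; latch stem below, ending 2 mm above the feet; black grip on top, 72 mm long (x), 38 mm wide (y), top 80 mm above the feet. Origin amid the feet, z up. Starts latched, 51 mm above the carrier's origin, axes alike; half a turn fits too, a quarter turn not.
- button_l (a joint): Travel of the grip's +y button: 0 out (latched), 0.009 m fully in (its stop). The bolt clears the lip from 0.006 m on. Spring: 3 N to start, 8 N fully in. With both buttons held in, the lid lifts straight off and can be carried by them.
- button_r (a joint): The same for the -y button.
- button_l_face (a point): Middle of the outer face of the +y button (face 40 mm long, 26 mm high), 30 mm from the middle of the grip when out, 21 mm when in, and 59 mm above the lid's feet.
- button_r_face (a point): The same for the -y button.
- mat: Black rubber mat on the bench, 210 x 210 x 3 mm, fixed, for the lid. Origin at the centre of its underside.
- tray: Shallow square steel wash tray, 180 x 180 x 26 mm outside, walls and floor 4 mm, fixed, empty at the start. Origin at the centre of its underside, axes along its sides.
- open_1: Open, empty amber glass jar without a cap, 54 mm across, 60 mm tall, 3 mm wall, in a well of the carrier at the start. Origin at the centre of its underside, z up. Stands upright and is free to move.
- open_2: Open, empty amber glass jar without a cap, 54 mm across, 60 mm tall, 3 mm wall, in a well of the carrier at the start. Origin at the centre of its underside, z up. Stands upright and is free to move.
- open_3: Open, empty amber glass jar without a cap, 54 mm across, 60 mm tall, 3 mm wall, in a well of the carrier at the start. Origin at the centre of its underside, z up. Stands upright and is free to move.
- kept: Filled amber glass jar closed with a white screw cap, 54 mm across, 66 mm tall, already in a well of the carrier. Origin at the centre of its underside, z up. Stands upright and is free to move.
- full_1: Filled amber glass jar closed with a white screw cap, 54 mm across, 66 mm tall, on the bench at the start. Origin at the centre of its underside, z up. Stands upright and is free to move.
- full_2: Filled amber glass jar closed with a white screw cap, 54 mm across, 66 mm tall, on the bench at the start. Origin at the centre of its underside, z up. Stands upright and is free to move.
- full_3: Filled amber glass jar closed with a white screw cap, 54 mm across, 66 mm tall, on the bench at the start. Origin at the centre of its underside, z up. Stands upright and is free to move.
- conical: Conical glass flask, 66 mm across at its base, 105 mm tall, standing among the jars; not to be disturbed. Origin at the centre of its underside.
- beaker: Glass beaker, 66 mm across (72 mm at the rim), 85 mm tall, standing among the jars; not to be disturbed. Origin at the centre of its underside.

How it is judged:
By the outcome, as a careful person would: the job done as asked, in the order asked, and still so for the second after the job is handed in, with the robot touching nothing.
Of open_1, open_2, open_3 only 2 to 3 are there at a start; the rules pass over those that are not, and their reading is None.
Of full_1, full_2, full_3 only 2 to 3 are there at a start; the rules pass over those that are not, and their reading is None.
At some moment in a run one of full_1, full_2, full_3 may be knocked a few centimetres aside while the robot is not near it.
It also fails if it takes over 208 s, if anything falls off the work surface, if the arm or the gripper's body presses on something with over 40 N, if the wrist force passes 120 N, or if a joint passes its speed limit or range.

## Working session

There is one attempt and no reset: what is moved stays moved. The work goes in short steps, Python scripts to look and compute and a tool call to move; the robot and the scene stay as the last step left them, time stands still between calls to the robot, and variables do not carry over. Pictures are saved under pics/ and viewed, at most 14 in all, crops included, and the job is handed in when it is done.

```bash
ls; mkdir -p pics; cat > h.py <<'E'
import numpy as np, cv2
from plant import manip
from scipy.spatial.transform import Rotation as Ro
def shot(n):
    s=manip.state(); d=manip.get_image(n); d['f']=240/np.tan(np.radians(d['vertical_fov'])/2)
    if n=='wrist':
        T=np.eye(4); T[:3,:3]=Ro.from_euler('xyz',s['tcp_rot']).as_matrix(); T[:3,3]=s['tool_pos']
        M=T@np.array(d['tool_from_camera'])
    else:
        R=np.array(d['R']);M=np.eye(4);M[:3,:3]=R.T;M[:3,3]=-R.T@np.array(d['t'])
    d['M']=M; return d
def ray(d,u,v,z):
    r=d['M'][:3,:3]@np.array([(u-d['cx'])/d['f'],(v-d['cy'])/d['f'],1]); o=d['M'][:3,3]
    return o+r*(z-o[2])/r[2]
def cloud(d):
    v,u=np.mgrid[:480,:640]; z=d['z_map']
    P=np.stack([(u-d['cx'])/d['f']*z,(v-d['cy'])/d['f']*z,z],-1)
    P=P@d['M'][:3,:3].T+d['M'][:3,3]; P[z==0]=np.nan; return P
E
python3 - <<'E'
from h import *
s=manip.state();print({k:np.round(v,3) for k,v in s.items()})
for n in('top','side','wrist'):
    d=shot(n);cv2.imwrite(f'pics/{n}0.png',d['frame']);print(n,d['f'],d['cx'],d['cy'],np.round(d['M'],3).tolist())
E
```

```text
pics
plant.py
{'t': np.float64(0.0), 'joint_pos': array([ 1.192,  0.492,  1.559, -0.   ,  1.092, -0.106]), 'joint_vel': array([ 0.   , -0.001, -0.002, -0.   ,  0.001, -0.002]), 'joint_efforts': array([ 0.0000e+00, -6.1844e+01, -2.6161e+01, -0.0000e+00,  4.0000e-03,
       -0.0000e+00]), 'tool_pos': array([0.168, 0.602, 0.231]), 'tcp_rot': array([-3.14 , -0.   ,  2.869]), 'ft_force': array([ 0.097, -0.673,  0.364]), 'torque': array([0.021, 0.002, 0.048]), 'grasp_force': np.float64(0.0), 'gripper_width': np.float64(0.086)}
top 434.86432243316574 318.8377361730928 237.54658251447935 [[0.028, -0.997, 0.075, 0.484], [-0.999, -0.025, 0.033, -0.015], [-0.031, -0.076, -0.997, 1.1], [0.0, 0.0, 0.0, 1.0]]
side 552.1665883969897 319.1074405406818 242.46261088220376 [[0.99, -0.059, 0.127, 0.454], [-0.139, -0.517, 0.844, -0.909], [0.016, -0.854, -0.521, 0.633], [0.0, 0.0, 0.0, 1.0]]
wrist 342.9955546790699 318.4052896719454 240.06940500649006 [[0.27, 0.928, 0.256, 0.103], [0.963, -0.261, -0.072, 0.62], [-0.0, 0.266, -0.964, 0.374], [0.0, 0.0, 0.0, 1.0]]
```
View pics/top0.png

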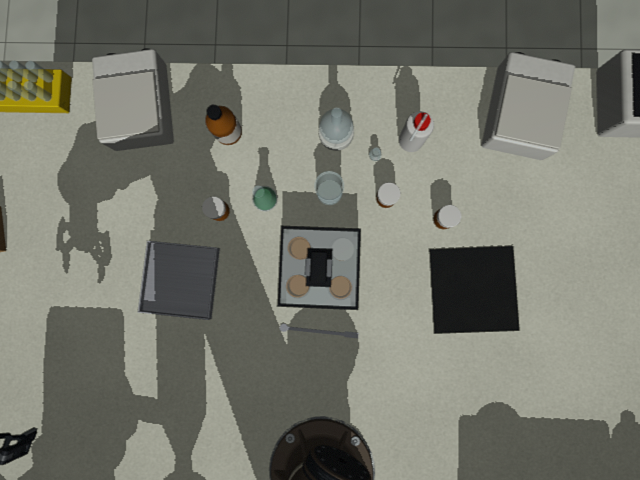

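View pics/side0.png

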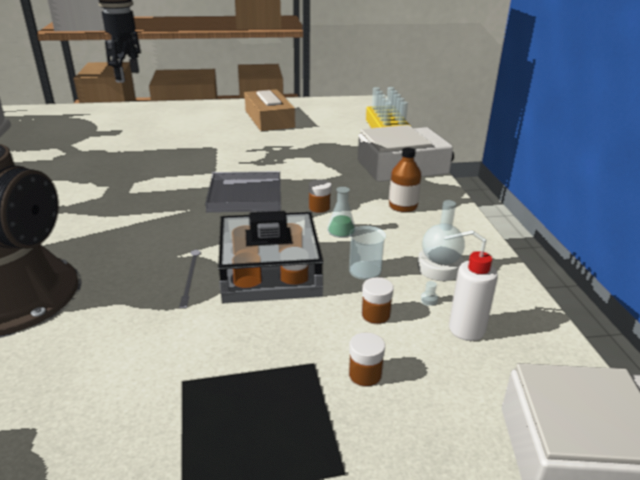

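The top view (up = +x, left = +y) shows the carrier at (319,268), the mat at (474,289) and the tray at (180,280). The capped jars on the bench are at (216,208), (388,195) and (447,217). The flask is at (264,198) and the beaker at (329,187). Three wells hold open jars, and the kept jar is in the far-right well at (342,250).

```bash
python3 - <<'E'
from h import *
d=shot('top');f=d['frame'];P=cloud(d);g=f.max(2).astype(int)
def rect(m,box,z,name):
    x0,y0,x1,y1=box;k=np.zeros_like(g,np.uint8);k[y0:y1,x0:x1]=m[y0:y1,x0:x1]*255
    c=max(cv2.findContours(k,0,1)[0],key=cv2.contourArea)
    b=cv2.boxPoints(cv2.minAreaRect(c));w=np.array([ray(d,*p,z)[:2] for p in b])
    e=w[1]-w[0];e2=w[2]-w[1]
    print(name,'ctr',w.mean(0).round(4),'sides',np.linalg.norm(e).round(3),np.linalg.norm(e2).round(3),'ang',np.degrees(np.arctan2(e[1],e[0])).round(1)%90,b.mean(0))
rect(g<40,(420,235,530,345),.003,'mat')
rect(g<60,(270,220,370,315),.080,'lidframe')
rect(g<45,(305,240,335,295),.131,'grip')
hsv=cv2.cvtColor(f,cv2.COLOR_BGR2HSV)
# tray by height
H=P[...,2]
for n,(x0,y0,x1,y1) in dict(tray=(130,230,230,325),lid=(270,215,370,315)).items():
    h=H[y0:y1,x0:x1];print(n,np.nanpercentile(h,[5,25,50,75,95,99]).round(3))
rect((H>.017)&(H<.04),(130,230,230,325),.026,'trayrim')
rect((H>.065),(270,218,370,315),.08,'lidH')
rect((H>.115),(290,230,350,305),.131,'gripH')
for n,(x0,y0,x1,y1),z in[('A',(195,188,235,228),.066),('B',(370,178,405,212),.066),('C',(430,198,465,235),.066)]:
    w=(hsv[...,1]<60)&(H>.045);rect(w,(x0,y0,x1,y1),z,n)
    q=P[y0:y1,x0:x1][H[y0:y1,x0:x1]>.055];print(n,len(q),np.nanmedian(q,0).round(3),(np.nanmin(q,0)+np.nanmax(q,0))/2)
for n,(x0,y0,x1,y1) in dict(fl=(245,175,285,215),bk=(310,165,350,208)).items():
    q=P[y0:y1,x0:x1][H[y0:y1,x0:x1]>.02];print(n,len(q),np.nanmedian(q,0).round(3),np.nanmin(q,0).round(3),np.nanmax(q,0).round(3))
b=np.hstack([cv2.resize(f[180:330,130:360],None,fx=2,fy=2,interpolation=2),cv2.resize(f[180:330,360:530],None,fx=2,fy=2,interpolation=2)])
cv2.imwrite('pics/crop1.png',b)
E
```

```text
mat ctr [ 0.4495 -0.3663] sides 0.211 0.207 ang 4.099999999999994 [473.85156 289.23404]
lidframe ctr [0.493  0.0168] sides 0.192 0.189 ang 89.3 [319.0653  267.09607]
grip ctr [0.4923 0.0159] sides 0.083 0.054 ang 89.6 [318.64792 267.00546]
tray [-0.002  0.001  0.003  0.005  0.024  0.028]
lid [-0.002  0.002  0.081  0.083  0.128  0.133]
trayrim ctr [0.4528 0.3699] sides 0.183 0.185 ang 86.4 [177.35251 279.56232]
lidH ctr [0.4925 0.0182] sides 0.191 0.193 ang 0.0 [318.4892 267.3032]
gripH ctr [0.4922 0.0174] sides 0.058 0.071 ang 1.5 [318. 267.]
A ctr [0.6297 0.2781] sides 0.053 0.056 ang 47.1 [212.75003 207.25002]
A 404 [0.63  0.278 0.066] [0.63059354 0.27904693 0.06351625]
B ctr [ 0.6733 -0.1436] sides 0.055 0.052 ang 46.6 [388.25006 193.25002]
B 404 [ 0.673 -0.143  0.066] [ 0.67392901 -0.14341345  0.06380315]
C ctr [ 0.6219 -0.2868] sides 0.054 0.053 ang 1.2999999999999972 [448.5 216. ]
C 424 [ 0.622 -0.287  0.066] [ 0.62244557 -0.28795824  0.06384088]
fl 444 [0.658 0.157 0.054] [0.636 0.134 0.02 ] [0.693 0.192 0.11 ]
bk 401 [ 0.7   -0.     0.073] [ 0.65  -0.035  0.02 ] [0.721 0.034 0.089]
```

View pics/crop1.png

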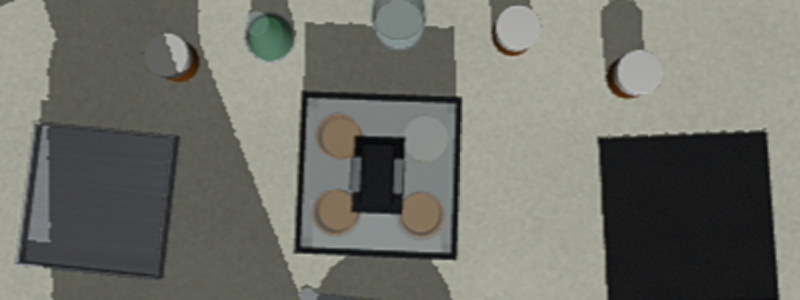

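```bash
cat > to.py <<'E'
# tool-axis shift needed from the measured pose to a world target: x y z [yaw_deg]
import sys
from h import *
a=[float(v) for v in sys.argv[1:]];s=manip.state();R=Ro.from_euler('xyz',s['tcp_rot'])
d=R.inv().apply(np.array(a[:3])-s['tool_pos']);y=a[3] if len(a)>3 else 180
rv=(R.inv()*Ro.from_euler('xyz',[np.pi,0,np.radians(y)])).as_rotvec()
print('shift',d.round(4),'rot',rv.round(4),'f',s['ft_force'].round(1),'w',s['gripper_width'].round(4),'g',round(float(s['grasp_force']),1),'q',s['joint_pos'].round(2),'t',s['t'])
E
```

{"name": "pendant", "arguments": {"ticks": [0.085,0,0,0,0,0,-0.136,0.085,0,0,0,0,0,-0.136,0.085,-0.046,-0.02,0,0,0,0,0.085,-0.046,-0.02,0,0,0,0,0.085,-0.046,-0.02,0,0,0,0,0.085,-0.046,-0.02,0,0,0,0,0.085,-0.046,-0.02,0,0,0,0,0.085,-0.046,-0.02,0,0,0,0,0.085,-0.046,-0.02,0,0,0,0,0.085,0,-0.045,0,0,0,0,0.085,0,-0.045,0,0,0,0,0.085,0,-0.045,0,0,0,0,0.085,0,-0.045,0,0,0,0,0.085,0,-0.045,0,0,0,0,0.085,0,-0.045,0,0,0,0,0.085,0,-0.045,0,0,0,0,0.085,0,-0.045,0,0,0,0,0.085,0,-0.045,0,0,0,0,0.085,0,-0.04,-0.01,0,0,0,0.085,0,0,-0.01,0,0,0], "grip_force": 40}}

```text
t: 2.7
tool_pos: [0.4899, 0.0147, 0.2515]
tcp_rot: [-3.142, -0.0, 3.138]
ft_force: [-0.2, 0.6, -0.5]
gripper_width: 0.0849
grasp_force: 0.0
```

```bash
python3 to.py .492 .017 .25
python3 - <<'E'
from h import *
d=shot('wrist');cv2.imwrite('pics/w1.png',d['frame']);P=cloud(d);H=P[...,2]
print(np.nanpercentile(H,[5,50,95,99]).round(3))
E
```

```text
[-0.     0.003  0.342  0.352]Traceback (most recent call last):
  File "to.py", line 7, in <module>
    print('shift',d.round(4),'rot',rv.round(4),'f',s['ft_force'].round(1),'w',s['gripper_width'].round(4),'g',round(float(s['grasp_force']),1),'q',s['joint_pos'].round(2),'t',s['t'])
                                                                              ^^^^^^^^^^^^^^^^^^^^^^^^
AttributeError: 'float' object has no attribute 'round'
```

View pics/w1.png

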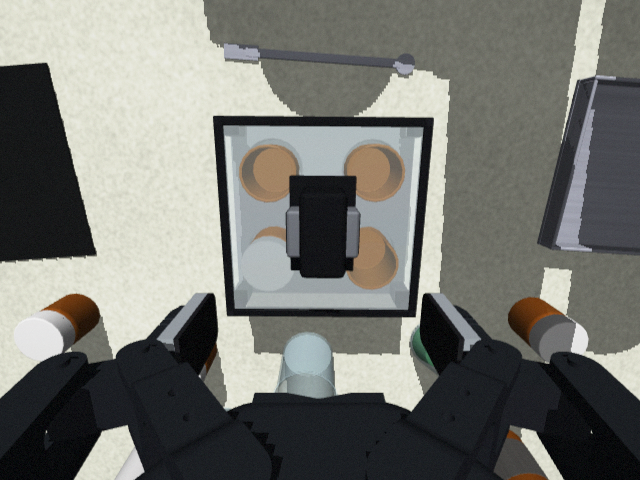

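The wrist view shows the lid frame corners at (215,117), (432,119), (416,315) and (228,316). The grey buttons are at about (292,232) and (353,232). There are three open jars, and the white-capped jar is at (267,263).

```bash
sed -i "s/s\['gripper_width'\].round(4)/round(float(s['gripper_width']),4)/" to.py
python3 - <<'E'
from h import *
d=shot('wrist');f=d['frame'];g=f.max(2)
k=np.zeros_like(g);k[105:330,205:445]=(g[105:330,205:445]<55)*255
c=max(cv2.findContours(k,0,1)[0],key=cv2.contourArea)
ap=cv2.approxPolyDP(cv2.convexHull(c),12,True)[:,0]
w=np.array([ray(d,*p,.081)[:2] for p in ap]);print(ap.tolist(),w.round(4).tolist(),w.mean(0))
if len(w)==4:
    print('angs',[np.degrees(np.arctan2(*(w[(i+1)%4]-w[i])[::-1])).round(2) for i in range(4)],[np.linalg.norm(w[(i+1)%4]-w[i]).round(3) for i in range(4)])
# buttons: grey row profile at mid height rows
hsv=cv2.cvtColor(f,cv2.COLOR_BGR2HSV)
for r in(220,232,244):
    print(r,g[r,280:370].tolist())
E
python3 to.py .493 .017 .12
```

```text
[[212, 116], [431, 118], [413, 314], [226, 313]] [[0.3978, -0.0756], [0.4002, 0.1141], [0.5878, 0.1115], [0.5859, -0.0779]] [0.49292239 0.01802911]
angs [np.float64(89.27), np.float64(-0.77), np.float64(-90.6), np.float64(179.32)] [np.float64(0.19), np.float64(0.188), np.float64(0.189), np.float64(0.188)]
220 [168, 168, 166, 160, 92, 80, 102, 111, 121, 121, 120, 123, 120, 121, 121, 121, 119, 117, 9, 23, 20, 20, 18, 33, 21, 26, 25, 29, 25, 26, 25, 26, 28, 25, 27, 24, 26, 26, 25, 24, 21, 22, 26, 24, 25, 23, 22, 25, 23, 24, 24, 24, 22, 23, 26, 23, 25, 23, 24, 24, 20, 18, 17, 18, 22, 65, 125, 122, 124, 121, 121, 121, 120, 121, 117, 113, 97, 82, 75, 169, 168, 169, 170, 168, 168, 170, 168, 168, 168, 165]
232 [150, 146, 146, 140, 108, 52, 100, 110, 119, 118, 119, 119, 117, 119, 116, 121, 119, 117, 13, 19, 20, 26, 24, 19, 20, 17, 24, 23, 24, 23, 22, 20, 25, 25, 26, 21, 25, 24, 24, 24, 23, 24, 24, 20, 25, 21, 27, 19, 21, 20, 24, 22, 21, 21, 23, 20, 27, 21, 23, 22, 22, 20, 23, 15, 32, 120, 116, 118, 119, 121, 121, 117, 119, 116, 114, 103, 84, 50, 125, 158, 160, 160, 158, 160, 159, 160, 158, 157, 159, 157]
244 [184, 181, 171, 174, 167, 43, 102, 110, 120, 117, 116, 117, 115, 118, 119, 115, 114, 108, 31, 20, 20, 21, 18, 26, 24, 19, 24, 19, 26, 27, 26, 26, 22, 26, 24, 24, 24, 25, 22, 24, 27, 24, 24, 26, 24, 23, 26, 24, 21, 24, 27, 20, 27, 23, 25, 22, 26, 24, 24, 24, 24, 16, 17, 13, 42, 117, 115, 116, 113, 119, 118, 118, 113, 114, 107, 97, 84, 67, 159, 159, 161, 156, 159, 157, 162, 160, 157, 160, 158, 160]
shift [-0.0025  0.0004  0.1322] rot [ 0.0001  0.0016 -0.0018] f [ 1.4  0.2 -0.3] w 0.0851 g 0.0 q [-0.1   0.28  1.85  0.    1.01 -1.67] t 2.8
```

{"name": "pendant", "arguments": {"ticks": [0.085,-0.0023,0.001,0.02,0,0,0.011,0.085,0,0,0.025,0,0,0,0.085,0,0,0.025,0,0,0,0.085,0,0,0.025,0,0,0,0.085,0,0,0.02,0,0,0,0.085,0,0,0.02,0,0,0,0.085,0,0,0.015,0,0,0,0.085,0,0,0.012,0,0,0,0.085,0,0,0,0,0,0,0.066,0,0,0,0,0,0,0.066,0,0,0,0,0,0,0.066,0,0,0,0,0,0], "grip_force": 40}}

```text
t: 4.3
tool_pos: [0.4924, 0.0176, 0.0897]
tcp_rot: [-3.142, 0.001, 3.13]
ft_force: [-0.4, -0.1, 0.3]
gripper_width: 0.066
grasp_force: 0.0
```

```bash
python3 to.py .4928 .0175 .089 179.25
python3 - <<'E'
from h import *
d=shot('wrist');f=d['frame'];cv2.imwrite('pics/w2.png',f[60:400])
E
```

```text
shift [-0.0004 -0.0001  0.0007] rot [-0.      0.0008  0.0012] f [-0.4 -0.1  0.3] w 0.066 g 0.0 q [-0.1   0.52  2.02  0.    0.61 -1.66] t 4.3
```

View pics/w2.png

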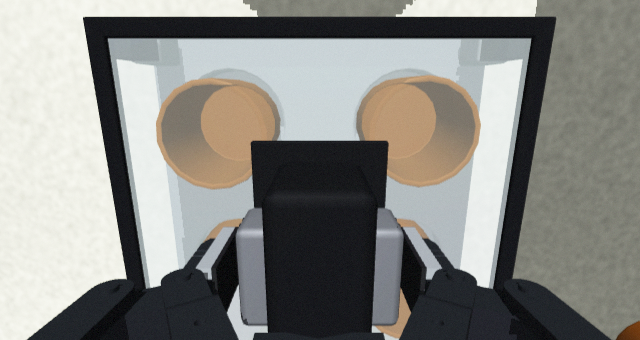

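The pads straddle both buttons evenly: button faces at columns 237 and 401, pads just outside them. Now I'll squeeze.

{"name": "pendant", "arguments": {"ticks": [0.05,0,0,0,0,0,0,0.04,0,0,0,0,0,0,0.035,0,0,0,0,0,0,0.035,0,0,0,0,0,0,0.035,0,0,0,0,0,0,0.035,0,0,0,0,0,0], "grip_force": 40}}

```text
t: 5.1
tool_pos: [0.4927, 0.0178, 0.0905]
tcp_rot: [3.142, 0.002, 3.13]
ft_force: [-3.0, 2.0, 16.2]
gripper_width: 0.039
grasp_force: 38.3
```

{"name": "pendant", "arguments": {"ticks": [0.035,0,0,-0.003,0,0,0,0.035,0,0,-0.005,0,0,0,0.035,0,0,-0.01,0,0,0,0.035,0,0,-0.015,0,0,0], "grip_force": 40}}

```text
t: 5.6
tool_pos: [0.492, 0.0177, 0.1227]
tcp_rot: [3.141, -0.001, 3.13]
ft_force: [0.3, 0.3, -3.0]
gripper_width: 0.0388
grasp_force: 41.4
```

```bash
python3 to.py .4495 -.3663 .16 184.1
```

```text
shift [ 0.038  -0.3844 -0.0374] rot [ 0.0002 -0.0009 -0.0834] f [ 0.3  0.3 -3. ] w 0.0388 g 41.4 q [-0.1   0.46  1.99  0.    0.69 -1.66] t 5.6
```

{"name": "pendant", "arguments": {"ticks": [0.035,0,0,-0.02,0,0,0,0.035,0,0,-0.025,0,0,0,0.035,0.004,-0.03,0,0,0,-0.01,0.035,0.004,-0.04,0,0,0,-0.01,0.035,0.004,-0.04,0,0,0,-0.01,0.035,0.004,-0.04,0,0,0,-0.01,0.035,0.004,-0.04,0,0,0,-0.01,0.035,0.004,-0.04,0,0,0,-0.01,0.035,0.004,-0.04,0,0,0,-0.01,0.035,0.004,-0.04,0,0,0,-0.01,0.035,0.003,-0.04,0,0,0,-0.003,0.035,0.003,-0.03,0,0,0,0,0.035,0,0,0,0,0,0], "grip_force": 40}}

```text
t: 7.22
tool_pos: [0.4662, -0.3648, 0.1673]
tcp_rot: [-3.142, 0.0, -3.073]
ft_force: [0.0, 1.8, -4.2]
gripper_width: 0.039
grasp_force: 41.4
```

```bash
python3 to.py .4495 -.3663 .045 184.1
python3 - <<'E'
from h import *
cv2.imwrite('pics/s3.png',shot('side')['frame'])
E
```

```text
shift [ 0.0168 -0.0003  0.1223] rot [-0.0001  0.     -0.0025] f [ 0.   1.8 -4.2] w 0.039 g 41.4 q [-0.78  0.51  1.71 -0.    0.91 -2.42] t 7.225
```

View pics/s3.png

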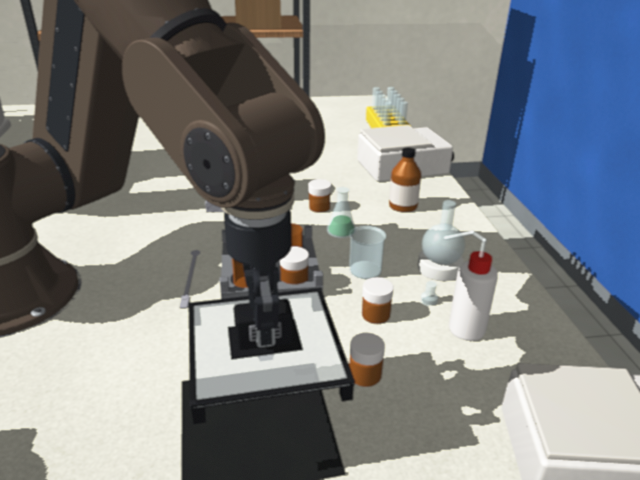

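The side view shows the lid held level over the mat, with its front legs at (198,412) and (346,392). Lowering.

{"name": "pendant", "arguments": {"ticks": [0.035,0.006,0,0.015,0,0,0,0.035,0.006,0,0.02,0,0,0,0.035,0.0048,0,0.02,0,0,0,0.035,0,0,0.02,0,0,0,0.035,0,0,0.02,0,0,0,0.035,0,0,0.013,0,0,0,0.035,0,0,0.006,0,0,0,0.035,0,0,0.003,0,0,0,0.035,0,0,0.002,0,0,0,0.035,0,0,0,0,0,0], "grip_force": 40}}

```text
t: 8.52
tool_pos: [0.4499, -0.3644, 0.0485]
tcp_rot: [-3.141, 0.0, -3.07]
ft_force: [-0.2, 0.3, -3.5]
gripper_width: 0.0389
grasp_force: 41.4
```

```bash
python3 to.py .4495 -.3663 .0425 184.1
```

```text
shift [ 0.0006 -0.0018  0.006 ] rot [-0.0002  0.0003 -0.0004] f [-0.2  0.3 -3.5] w 0.0389 g 41.4 q [-0.79  0.67  1.83  0.    0.64 -2.44] t 8.525
```

{"name": "pendant", "arguments": {"ticks": [0.035,0,-0.001,0.003,0,0,0,0.035,0,0,0.0015,0,0,0,0.035,0,0,0.001,0,0,0,0.035,0,0,0,0,0,0], "grip_force": 40}}

```text
t: 9.02
tool_pos: [0.45, -0.3654, 0.0428]
tcp_rot: [-3.142, 0.0, -3.07]
ft_force: [-0.3, 0.2, -1.6]
gripper_width: 0.0388
grasp_force: 41.8
```

```bash
python3 to.py .4495 -.3663 .0425 184.1
```

```text
shift [ 0.0005 -0.0009  0.0003] rot [-0.0001  0.0001 -0.0004] f [-0.3  0.2 -1.6] w 0.0388 g 41.8 q [-0.8   0.68  1.83  0.    0.63 -2.44] t 9.025
```

{"name": "pendant", "arguments": {"ticks": [0.035,0,0,0.001,0,0,0,0.035,0,0,0,0,0,0], "grip_force": 40}}

```text
t: 9.28
tool_pos: [0.4501, -0.3654, 0.0428]
tcp_rot: [-3.141, 0.001, -3.07]
ft_force: [-3.5, 2.0, 10.4]
gripper_width: 0.0387
grasp_force: 44.0
```

{"name": "pendant", "arguments": {"ticks": [0.045,0,0,0,0,0,0,0.055,0,0,0,0,0,0,0.065,0,0,0,0,0,0,0.085,0,0,0,0,0,0,0.085,0,0,0,0,0,0,0.085,0,0,-0.02,0,0,0,0.085,0,0,-0.03,0,0,0,0.085,0,0,-0.04,0,0,0,0.085,0,0,-0.04,0,0,0,0.085,-0.02,0.04,-0.03,0,0,0.05,0.085,-0.02,0.04,0,0,0,0.022,0.085,-0.02,0.04,0,0,0,0,0.085,0,0.04,0,0,0,0], "grip_force": 40}}

```text
t: 10.9
tool_pos: [0.5071, -0.2023, 0.2019]
tcp_rot: [-3.141, 0.001, 3.141]
ft_force: [0.3, -0.5, 0.1]
gripper_width: 0.0848
grasp_force: 0.0
```

```bash
python3 to.py .47 -.17 .2 180
python3 - <<'E'
from h import *
d=shot('top');cv2.imwrite('pics/t4.png',d['frame'][170:340,130:530]);P=cloud(d);f=d['frame'];H=P[...,2]
hsv=cv2.cvtColor(f,cv2.COLOR_BGR2HSV)
print(np.nanpercentile(H[235:310,280:360],[50,90,99]))
for n,(x0,y0,x1,y1) in dict(A=(195,188,235,228),B=(370,178,405,212),C=(430,198,465,235)).items():
    m=(hsv[...,1]<60)&(H>.055);m2=np.zeros_like(m);m2[y0:y1,x0:x1]=m[y0:y1,x0:x1]
    print(n,m2.sum(),(np.nanmedian(P[m2],0)).round(4))
d=shot('wrist');cv2.imwrite('pics/w4.png',d['frame'])
E
```

```text
shift [0.0371 0.0323 0.0018] rot [-0.0002  0.0008 -0.0002] f [ 0.3 -0.5  0.1] w 0.0848 g 0.0 q [-0.5   0.41  1.79  0.    0.94 -2.07] t 10.9
[0.02529531 0.0714047  0.0775677 ]
A 400 [0.6297 0.2777 0.0663]
B 404 [ 0.6729 -0.1432  0.0664]
C 355 [ 0.6197 -0.2787  0.0682]
```

View pics/t4.png

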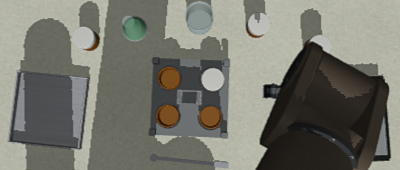

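The lid stands on the mat. The carrier is now open, with three open jars at crop (169,77), (168,116) and (210,117) and the capped one at (213,79). Next a closer look from over the carrier.

{"name": "pendant", "arguments": {"ticks": [0.085,0.004,0.044,-0.01,0,0,0,0.085,0.004,0.044,-0.01,0,0,0,0.085,0.004,0.044,-0.01,0,0,0,0.085,0.004,0.044,-0.01,0,0,0,0.085,0,0.044,-0.01,0,0,0,0.085,0,0,0,0,0,0], "grip_force": 25}}

```text
t: 11.75
tool_pos: [0.4907, 0.018, 0.2527]
tcp_rot: [3.142, 0.002, -3.14]
ft_force: [-0.1, 0.4, 0.1]
gripper_width: 0.0851
grasp_force: 0.0
```

```bash
python3 - <<'E'
from h import *
d=shot('wrist');f=d['frame'];hsv=cv2.cvtColor(f,cv2.COLOR_BGR2HSV)
cv2.imwrite('pics/w5.png',f)
m=((hsv[...,1]>110)&(hsv[...,0]<25)&(hsv[...,2]>40)).astype(np.uint8)*255
for c in cv2.findContours(m,0,1)[0]:
    if cv2.contourArea(c)>800: print(cv2.boundingRect(c),cv2.contourArea(c))
C=np.array([.4927,.0178]);a=np.radians(-.7);Rm=np.array([[np.cos(a),-np.sin(a)],[np.sin(a),np.cos(a)]])
for sx in(-1,1):
  for sy in(-1,1): print(sx,sy,(C+Rm@[sx*.046,sy*.052]).round(4))
# posts tops at z .051: mask via depth
P=cloud(d)
for (u,v) in[(270,170),(375,170)]: print(P[v,u])
E
```

```text
(504, 297, 55, 45) 948.5
(39, 291, 57, 45) 895.5
(339, 225, 56, 64) 2564.5
(341, 142, 61, 59) 2659.5
(236, 142, 60, 59) 2658.0
-1 -1 [ 0.4461 -0.0336]
-1 1 [0.4473 0.0704]
1 -1 [ 0.5381 -0.0348]
1 1 [0.5393 0.0692]
[ 0.44932737 -0.03478788  0.01308375]
[0.44929717 0.08043133 0.0119587 ]
```

View pics/w5.png

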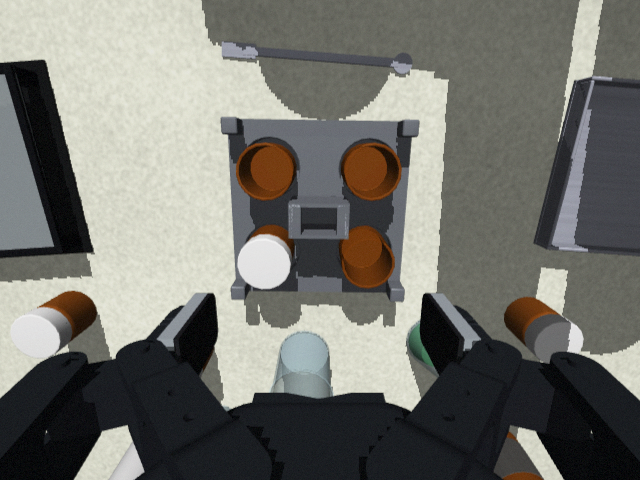

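The wrist view shows open jars at (266,171), (371,171) and (367,257), the kept jar at (265,261) and the socket at (319,220).

```bash
python3 - <<'E'
from h import *
d=shot('wrist')
for u,v,z in[(266,171,.068),(371.5,171,.068),(368,259,.068),(265,261,.074),(319,220,.0755)]: print(u,v,ray(d,u,v,z).round(4))
d2=d
P=cloud(d)
for x0,y0,x1,y1 in[(225,130,305,210),(332,130,410,210),(330,215,405,295)]:
    q=P[y0:y1,x0:x1].reshape(-1,3);q=q[(q[:,2]>.058)&(q[:,2]<.075)];print(len(q),((q.min(0)+q.max(0))/2).round(4),(np.ptp(q,0)).round(3))
E
python3 to.py .5393 .0692 .06
```

```text
266 171 [ 0.4462 -0.0321  0.068 ]
371.5 171 [0.4461 0.0668 0.068 ]
368 259 [0.5331 0.0669 0.068 ]
265 261 [ 0.5332 -0.0358  0.074 ]
319 220 [0.4915 0.0176 0.0755]
783 [ 0.4512 -0.0281  0.0665] [0.061 0.063 0.017]
793 [0.4509 0.0629 0.0664] [0.06  0.066 0.017]
827 [0.5278 0.0614 0.0665] [0.074 0.066 0.017]
shift [-0.0487  0.0531  0.1919] rot [-0.0002  0.0004  0.    ] f [ 0.4 -0.8 -1. ] w 0.085 g 0.0 q [-0.1   0.28  1.85 -0.    1.01 -1.67] t 11.85
```

{"name": "pendant", "arguments": {"ticks": [0.085,-0.0232,0.026,0,0,0,0,0.085,-0.0232,0.026,0.01,0,0,0,0.085,0,0,0.03,0,0,0,0.085,0,0,0.04,0,0,0,0.085,0,0,0.04,0,0,0,0.085,0,0,0.03,0,0,0,0.085,0,0,0.02,0,0,0,0.085,0,0,0.02,0,0,0,0.085,0,0,0.015,0,0,0,0.085,0,0,0.015,0,0,0,0.085,0,0,0,0,0,0], "grip_force": 25}}

```text
t: 13.22
tool_pos: [0.5366, 0.068, 0.0309]
tcp_rot: [3.142, -0.002, 3.14]
ft_force: [0.3, 1.1, -0.4]
gripper_width: 0.0849
grasp_force: 0.0
```

```bash
python3 to.py .537 .068 .03
```

```text
shift [-0.0004 -0.      0.0009] rot [ 0.0001 -0.0016 -0.0013] f [ 0.3  1.1 -0.4] w 0.0849 g 0.0 q [ 0.    0.66  1.93  0.    0.55 -1.57] t 13.225
```

{"name": "pendant", "arguments": {"ticks": [0.07,0,0,0,0,0,0,0.062,0,0,0,0,0,0,0.055,0,0,0,0,0,0,0.048,0,0,0,0,0,0,0.045,0,0,0,0,0,0,0.045,0,0,0,0,0,0,0.045,0,0,0,0,0,0], "grip_force": 25}}

```text
t: 14.1
tool_pos: [0.5371, 0.0684, 0.0325]
tcp_rot: [3.142, 0.001, 3.141]
ft_force: [-1.6, -0.8, 5.2]
gripper_width: 0.0537
grasp_force: 25.6
```

{"name": "pendant", "arguments": {"ticks": [0.045,0,0,-0.01,0,0,0,0.045,0,0,-0.02,0,0,0,0.045,0,0,-0.03,0,0,0,0.045,0,0,-0.04,0,0,0,0.045,0,0,-0.02,0,0,0,0.045,0.0045,0.02,0,0,0,0,0.045,0.0045,0.04,0,0,0,0,0.045,0.0045,0.04,0,0,0,0,0.045,0.0045,0.04,0,0,0,0,0.045,0.0045,0.04,0,0,0,0,0.045,0.0045,0.04,0,0,0,0,0.045,0.0045,0.04,0,0,0,0,0.045,0.0045,0.04,0,0,0,0,0.045,0.0045,0.04,0,0,0,0,0.045,0,0,0,0,0,0], "grip_force": 25}}

```text
t: 15.98
tool_pos: [0.4947, 0.4112, 0.1505]
tcp_rot: [-3.141, -0.001, -3.139]
ft_force: [0.1, -0.6, -1.0]
gripper_width: 0.0536
grasp_force: 26.8
```

```bash
python3 to.py .4952 .4073 .05
```

```text
shift [-0.0006 -0.0039  0.1005] rot [-0.0004 -0.0013  0.0026] f [ 0.1 -0.6 -1. ] w 0.0536 g 26.8 q [ 0.59  0.6   1.59  0.    0.95 -0.98] t 15.975
```

{"name": "pendant", "arguments": {"ticks": [0.045,-0.0006,-0.0039,0.02,0,0,0,0.045,0,0,0.03,0,0,0,0.045,0,0,0.03,0,0,0,0.045,0,0,0.02,0,0,0,0.045,0,0,0.01,0,0,0,0.045,0,0,0.006,0,0,0,0.045,0,0,0.002,0,0,0,0.045,0,0,0.001,0,0,0,0.045,0,0,0,0,0,0], "grip_force": 25}}

```text
t: 17.1
tool_pos: [0.4974, 0.4046, 0.0333]
tcp_rot: [3.141, 0.001, 3.141]
ft_force: [-0.4, -0.1, -1.9]
gripper_width: 0.0536
grasp_force: 26.8
```

```bash
python3 to.py .4952 .4073 .0285
```

```text
shift [0.0022 0.0027 0.0048] rot [ 0.0005  0.0006 -0.0007] f [-0.4 -0.1 -1.9] w 0.0536 g 26.8 q [ 0.58  0.75  1.67  0.    0.72 -0.99] t 17.1
```

{"name": "pendant", "arguments": {"ticks": [0.045,0,0,0.001,0,0,0,0.045,0,0,0.001,0,0,0,0.045,0,0,0,0,0,0], "grip_force": 25}}

```text
t: 17.48
tool_pos: [0.4972, 0.4045, 0.0308]
tcp_rot: [3.142, -0.0, 3.141]
ft_force: [0.8, 0.2, -1.4]
gripper_width: 0.0543
grasp_force: 26.8
```

```bash
python3 to.py .4952 .4073 .0285
```

```text
shift [0.002  0.0028 0.0023] rot [ 0.     -0.     -0.0008] f [ 0.8  0.2 -1.4] w 0.0543 g 26.8 q [ 0.58  0.75  1.68  0.    0.71 -0.99] t 17.475
```

{"name": "pendant", "arguments": {"ticks": [0.045,0,0,0.001,0,0,0,0.045,0,0,0.001,0,0,0,0.045,0,0,0,0,0,0], "grip_force": 25}}

```text
t: 17.85
tool_pos: [0.4972, 0.4044, 0.0287]
tcp_rot: [-3.142, -0.0, 3.141]
ft_force: [-0.2, 0.2, -1.2]
gripper_width: 0.0537
grasp_force: 26.8
```

```bash
python3 to.py .4952 .4073 .0285
```

```text
shift [0.002  0.0029 0.0002] rot [-0.     -0.0002 -0.0008] f [-0.2  0.2 -1.2] w 0.0537 g 26.8 q [ 0.58  0.76  1.68  0.    0.71 -0.99] t 17.85
```

{"name": "pendant", "arguments": {"ticks": [0.045,0,0,0.001,0,0,0,0.045,0,0,0,0,0,0], "grip_force": 25, "only": "pos|ft"}}

```text
tool_pos: [0.4973, 0.4045, 0.0285]
ft_force: [-2.7, -1.2, 6.1]
```

{"name": "pendant", "arguments": {"ticks": [0.045,0,0,0.001,0,0,0,0.045,0,0,0,0,0,0], "grip_force": 25, "only": "pos|ft"}}

```text
tool_pos: [0.4973, 0.4045, 0.0285]
ft_force: [-5.0, -4.0, 15.3]
```

{"name": "pendant", "arguments": {"ticks": [0.045,0,0,-0.0015,0,0,0,0.06,0,0,0,0,0,0,0.07,0,0,0,0,0,0,0.075,0,0,0,0,0,0,0.075,0,0,-0.02,0,0,0,0.075,0,0,-0.04,0,0,0,0.075,0,0,-0.04,0,0,0,0.075,0,0,-0.03,0,0,0,0.075,0.005,-0.03,0,0,0,0,0.085,0.005,-0.04,0,0,0,0,0.085,0.006,-0.04,0,0,0,0,0.085,0.006,-0.04,0,0,0,0,0.085,0.006,-0.04,0,0,0,0,0.085,0.006,-0.04,0,0,0,0,0.085,0.006,-0.04,0,0,0,0,0.085,0.006,-0.04,0,0,0,0,0.085,0.005,-0.027,0,0,0,0,0.085,0,0,0,0,0,0,0.085,0,0,0,0,0,0], "grip_force": 25}}

```text
t: 20.72
tool_pos: [0.4463, 0.0679, 0.159]
tcp_rot: [3.141, 0.001, 3.141]
ft_force: [-0.4, 0.4, 0.6]
gripper_width: 0.0848
grasp_force: 0.0
```

```bash
python3 to.py .4465 .068 .0325
```

```text
shift [0.000e+00 1.000e-04 1.265e-01] rot [ 0.0002  0.0013 -0.001 ] f [-0.4  0.4  0.6] w 0.0848 g 0.0 q [ 0.    0.35  2.05  0.    0.74 -1.57] t 20.725
```

{"name": "pendant", "arguments": {"ticks": [0.085,0,0,0.03,0,0,0,0.085,0,0,0.04,0,0,0,0.085,0,0,0.025,0,0,0,0.085,0,0,0.02,0,0,0,0.085,0,0,0.0115,0,0,0,0.085,0,0,0,0,0,0,0.07,0,0,0,0,0,0,0.062,0,0,0,0,0,0,0.055,0,0,0,0,0,0,0.048,0,0,0,0,0,0,0.045,0,0,0,0,0,0,0.045,0,0,0,0,0,0,0.045,0,0,0,0,0,0], "grip_force": 25}}

```text
t: 22.35
tool_pos: [0.4462, 0.0675, 0.0324]
tcp_rot: [3.141, 0.001, 3.141]
ft_force: [-1.7, 1.2, 7.5]
gripper_width: 0.0526
grasp_force: 25.0
```

{"name": "pendant", "arguments": {"ticks": [0.045,0,0,-0.01,0,0,0,0.045,0,0,-0.02,0,0,0,0.045,0,0,-0.03,0,0,0,0.045,0,0,-0.04,0,0,0,0.045,0,0,-0.02,0,0,0,0.045,0,0.02,0,0,0,0,0.045,0.003,0.04,0,0,0,0,0.045,0.004,0.04,0,0,0,0,0.045,0.004,0.04,0,0,0,0,0.045,0.004,0.04,0,0,0,0,0.045,0.004,0.04,0,0,0,0,0.045,0.004,0.04,0,0,0,0,0.045,0.004,0.04,0,0,0,0,0.045,0.004,0.034,0,0,0,0,0.045,0,0.01,0,0,0,0,0.045,0,0,0,0,0,0,0.045,0,0,0,0,0,0], "grip_force": 25}}

```text
t: 24.48
tool_pos: [0.4154, 0.4105, 0.1519]
tcp_rot: [-3.141, -0.0, 3.14]
ft_force: [-0.4, 0.5, -1.7]
gripper_width: 0.0526
grasp_force: 27.0
```

```bash
python3 to.py .4154 .4123 .0285
```

```text
shift [-1.000e-04  1.800e-03  1.234e-01] rot [-0.0003 -0.0003 -0.0016] f [-0.4  0.5 -1.7] w 0.0526 g 27.0 q [ 0.67  0.52  1.75 -0.    0.87 -0.9 ] t 24.475
```

{"name": "pendant", "arguments": {"ticks": [0.045,0,0.0018,0.02,0,0,0,0.045,0,0,0.03,0,0,0,0.045,0,0,0.03,0,0,0,0.045,0,0,0.02,0,0,0,0.045,0,0,0.012,0,0,0,0.045,0,0,0.006,0,0,0,0.045,0,0,0.0035,0,0,0,0.045,0,0,0,0,0,0,0.045,0,0,0.001,0,0,0,0.045,0,0,0,0,0,0], "grip_force": 25, "only": "pos|ft"}}

```text
tool_pos: [0.4153, 0.4134, 0.0296]
ft_force: [-0.4, 0.1, -1.5]
```

{"name": "pendant", "arguments": {"ticks": [0.045,0,0,0.001,0,0,0,0.045,0,0,0,0,0,0], "grip_force": 25, "only": "pos|ft"}}

```text
tool_pos: [0.4153, 0.4134, 0.0284]
ft_force: [-1.2, -0.0, 0.9]
```

{"name": "pendant", "arguments": {"ticks": [0.06,0,0,0,0,0,0,0.07,0,0,0,0,0,0,0.075,0,0,0,0,0,0,0.075,0,0,-0.02,0,0,0,0.075,0,0,-0.04,0,0,0,0.075,0,0,-0.04,0,0,0,0.075,0,0,-0.03,0,0,0,0.075,-0.004,-0.03,0,0,0,0,0.085,-0.004,-0.046,0,0,0,0,0.085,-0.004,-0.046,0,0,0,0,0.085,-0.004,-0.046,0,0,0,0,0.085,-0.004,-0.046,0,0,0,0,0.085,-0.004,-0.046,0,0,0,0,0.085,-0.004,-0.046,0,0,0,0,0.085,-0.003,-0.046,0,0,0,0,0.085,0,-0.046,0,0,0,0,0.085,0,-0.03,0,0,0,0,0.085,0,-0.018,0,0,0,0,0.085,0,0,0,0,0,0,0.085,0,0,0,0,0,0], "grip_force": 25, "only": "pos"}}

```text
tool_pos: [0.4458, -0.0323, 0.1583]
```

```bash
python3 to.py .446 -.033 .0325
```

```text
shift [-0.0002 -0.0008  0.1258] rot [ 0.0002 -0.     -0.0008] f [-0.4  0.6 -0.5] w 0.0851 g 0.0 q [-0.22  0.35  2.06  0.    0.73 -1.79] t 28.475
```

{"name": "pendant", "arguments": {"ticks": [0.085,0,-0.0008,0.03,0,0,0,0.085,0,0,0.04,0,0,0,0.085,0,0,0.025,0,0,0,0.085,0,0,0.02,0,0,0,0.085,0,0,0.0115,0,0,0,0.085,0,0,0,0,0,0,0.07,0,0,0,0,0,0,0.062,0,0,0,0,0,0,0.055,0,0,0,0,0,0,0.048,0,0,0,0,0,0,0.045,0,0,0,0,0,0,0.045,0,0,0,0,0,0,0.045,0,0,0,0,0,0], "grip_force": 25}}

```text
t: 30.1
tool_pos: [0.4462, -0.0335, 0.0325]
tcp_rot: [-3.141, 0.001, 3.141]
ft_force: [-0.6, 1.1, 10.2]
gripper_width: 0.0542
grasp_force: 24.6
```

{"name": "pendant", "arguments": {"ticks": [0.045,0,0,-0.01,0,0,0,0.045,0,0,-0.02,0,0,0,0.045,0,0,-0.03,0,0,0,0.045,0,0,-0.04,0,0,0,0.045,0,0,-0.02,0,0,0,0.045,0,0.03,0,0,0,0,0.045,-0.004,0.04,0,0,0,0,0.045,0,0.04,0,0,0,0,0.045,0,0.04,0,0,0,0,0.045,0,0.04,0,0,0,0,0.045,0,0.04,0,0,0,0,0.045,0,0.04,0,0,0,0,0.045,0,0.04,0,0,0,0,0.045,0,0.035,0,0,0,0,0.045,0,0.016,0,0,0,0,0.045,0,0,0,0,0,0,0.045,0,0,0,0,0,0], "grip_force": 25}}

```text
t: 32.22
tool_pos: [0.4501, 0.3265, 0.1519]
tcp_rot: [-3.141, -0.0, 3.14]
ft_force: [0.5, -0.5, -1.3]
gripper_width: 0.0543
grasp_force: 26.8
```

```bash
python3 to.py .4502 .328 .0285
```

```text
shift [-1.000e-04  1.500e-03  1.234e-01] rot [-0.0003 -0.0004 -0.0014] f [ 0.5 -0.5 -1.3] w 0.0543 g 26.8 q [ 0.51  0.49  1.82 -0.    0.84 -1.06] t 32.225
```

{"name": "pendant", "arguments": {"ticks": [0.045,0,0.0015,0.02,0,0,0,0.045,0,0,0.03,0,0,0,0.045,0,0,0.03,0,0,0,0.045,0,0,0.02,0,0,0,0.045,0,0,0.012,0,0,0,0.045,0,0,0.006,0,0,0,0.045,0,0,0.0035,0,0,0,0.045,0,0,0,0,0,0,0.045,0,0,0.001,0,0,0,0.045,0,0,0,0,0,0], "grip_force": 25, "only": "pos|ft"}}

```text
tool_pos: [0.4502, 0.3291, 0.0295]
ft_force: [-1.3, 0.9, -0.7]
```

{"name": "pendant", "arguments": {"ticks": [0.045,0,0,0.001,0,0,0,0.045,0,0,0,0,0,0], "grip_force": 25, "only": "pos|ft"}}

```text
tool_pos: [0.4503, 0.3291, 0.0286]
ft_force: [-0.8, -0.1, 2.5]
```

{"name": "pendant", "arguments": {"ticks": [0.06,0,0,0,0,0,0,0.07,0,0,0,0,0,0,0.072,0,0,0,0,0,0,0.072,0,0,-0.02,0,0,0,0.072,0,0,-0.04,0,0,0,0.072,0,0,-0.04,0,0,0,0.085,0,0,-0.04,0,0,0,0.085,0,0,-0.03,0,0,0,0.085,0,0,0,0,0,0], "grip_force": 25, "only": "pos"}}

```text
tool_pos: [0.4508, 0.3294, 0.2004]
```

```bash
python3 - <<'E'
from h import *
d=shot('top');cv2.imwrite('pics/t6.png',cv2.resize(d['frame'][170:340,130:530],None,fx=2,fy=2));P=cloud(d);f=d['frame'];H=P[...,2]
hsv=cv2.cvtColor(f,cv2.COLOR_BGR2HSV)
m=((hsv[...,1]<60)&(hsv[...,2]>90)&(H>.058)&(H<.074)).astype(np.uint8);m[:170]=0;m[240:]=0
n,l,st,c=cv2.connectedComponentsWithStats(m)
for i in range(1,n):
    if st[i,4]>60: print(st[i],c[i].round(1),ray(d,*c[i],.066).round(4))
E
```

```text
[378 182  22  23 397] [388.3 193.3] [ 0.6731 -0.1439  0.066 ]
[202 196  22  22 369] [212.1 206.9] [0.6305 0.2796 0.066 ]
[438 205  23  23 404] [449.1 215.6] [ 0.6228 -0.2881  0.066 ]
```

View pics/t6.png

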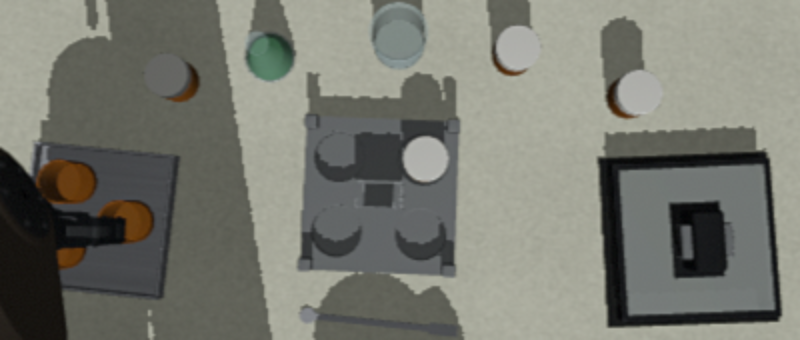

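Jars stand in the tray at crop (67,180), (128,220) and (70,250), and the lid is within the mat. Three wells are free, and the bench jars haven't moved. Next, jar A.

{"name": "pendant", "arguments": {"ticks": [0.085,-0.02,-0.005,0,0,0,0,0.085,-0.04,-0.01,0,0,0,0,0.085,-0.04,-0.01,0,0,0,0,0.085,-0.04,-0.01,0,0,0,0,0.085,-0.03,-0.01,0,0,0,0,0.085,-0.01,-0.006,0,0,0,0,0.085,0,0,0,0,0,0,0.085,0,0,0,0,0,0], "grip_force": 35, "only": "pos"}}

```text
tool_pos: [0.6293, 0.2782, 0.1981]
```

```bash
python3 to.py .630 .279 .02
python3 - <<'E'
from h import *
d=shot('wrist');f=d['frame'];P=cloud(d);H=P[...,2];cv2.imwrite('pics/w7.png',f)
hsv=cv2.cvtColor(f,cv2.COLOR_BGR2HSV)
m=((hsv[...,1]<60)&(hsv[...,2]>80)&(H>.056)&(H<.076)).astype(np.uint8)
n,l,st,c=cv2.connectedComponentsWithStats(m)
for i in range(1,n):
    if st[i,4]>200: print(st[i],ray(d,st[i,0]+st[i,2]/2,st[i,1]+st[i,3]/2,.066).round(4))
E
```

```text
shift [-0.0008  0.0008  0.1781] rot [-0.     -0.0007 -0.0004] f [ 0.6 -0.1 -0.1] w 0.0849 g 0.0 q [ 0.32  0.61  1.42  0.    1.1  -1.25] t 35.9
[ 288  199   65   64 3209] [0.6296 0.2801 0.066 ]
[   0  255   46   72 1343] [0.6828 0.022  0.066 ]
```

{"name": "pendant", "arguments": {"ticks": [0.085,-0.0008,0.0012,0.02,0,0,0,0.085,0,0,0.04,0,0,0,0.085,0,0,0.04,0,0,0,0.085,0,0,0.03,0,0,0,0.085,0,0,0.02,0,0,0,0.085,0,0,0.015,0,0,0,0.085,0,0,0.012,0,0,0,0.085,0,0,0,0,0,0,0.07,0,0,0,0,0,0,0.062,0,0,0,0,0,0,0.055,0,0,0,0,0,0,0.048,0,0,0,0,0,0,0.045,0,0,0,0,0,0,0.045,0,0,0,0,0,0,0.045,0,0,0,0,0,0], "grip_force": 35}}

```text
t: 37.83
tool_pos: [0.6312, 0.2791, 0.022]
tcp_rot: [3.141, 0.001, 3.141]
ft_force: [-0.6, -1.0, 5.6]
gripper_width: 0.0532
grasp_force: 36.9
```

{"name": "pendant", "arguments": {"ticks": [0.045,0,0,-0.01,0,0,0,0.045,0,0,-0.03,0,0,0,0.045,0,0,-0.04,0,0,0,0.045,0,0,-0.04,0,0,0,0.045,0,0,-0.03,0,0,0,0.045,0,0,-0.01,0,0,0,0.045,0.03,0,0,0,0,0,0.045,0.03,-0.03,0,0,0,0,0.045,0.02,-0.04,0,0,0,0,0.045,0.01,-0.04,0,0,0,0,0.045,0,-0.04,0,0,0,0,0.045,0,-0.035,0,0,0,0,0.045,0,-0.02,0,0,0,0,0.045,0,0,0,0,0,0,0.045,0,0,0,0,0,0,0.045,0,0,0,0,0,0], "grip_force": 35}}

```text
t: 39.83
tool_pos: [0.5407, 0.075, 0.1812]
tcp_rot: [3.141, -0.0, -3.141]
ft_force: [0.1, -0.2, -0.8]
gripper_width: 0.0535
grasp_force: 37.4
```

```bash
python3 to.py .538 .069 .028
```

```text
shift [ 0.0027 -0.0061  0.1532] rot [ 0.0002 -0.0002  0.0003] f [ 0.1 -0.2 -0.8] w 0.0535 g 37.4 q [ 0.02  0.44  1.81  0.    0.89 -1.55] t 39.825
```

{"name": "pendant", "arguments": {"ticks": [0.045,0.0027,-0.0061,0.03,0,0,0,0.045,0,0,0.04,0,0,0,0.045,0,0,0.03,0,0,0,0.045,0,0,0.02,0,0,0,0.045,0,0,0.008,0,0,0,0.045,0,0,0,0,0,0,0.045,0,0,0,0,0,0], "grip_force": 35, "only": "pos|ft"}}

```text
tool_pos: [0.5385, 0.0682, 0.0541]
ft_force: [-0.1, 0.0, -0.9]
```

{"name": "pendant", "arguments": {"ticks": [0.045,0,0,0.004,0,0,0,0.045,0,0,0.003,0,0,0,0.045,0,0,0.002,0,0,0], "grip_force": 35, "only": "pos|ft"}}

```text
tool_pos: [0.5381, 0.068, 0.0442]
ft_force: [0.6, 0.1, -1.5]
```

Already below the block's top without contact, so the jar is in the well.

{"name": "pendant", "arguments": {"ticks": [0.045,0,0,0.004,0,0,0,0.045,0,0,0.004,0,0,0,0.045,0,0,0.0025,0,0,0,0.045,0,0,0,0,0,0], "grip_force": 35, "only": "pos|ft"}}

```text
tool_pos: [0.538, 0.068, 0.0336]
ft_force: [0.0, -0.4, -1.6]
```

{"name": "pendant", "arguments": {"ticks": [0.045,0,0,0.0015,0,0,0,0.045,0,0,0.001,0,0,0,0.045,0,0,0,0,0,0], "grip_force": 35, "only": "pos|ft"}}

```text
tool_pos: [0.5381, 0.068, 0.0313]
ft_force: [0.2, -0.6, -1.2]
```

{"name": "pendant", "arguments": {"ticks": [0.045,0,0,0.0005,0,0,0,0.045,0,0,0,0,0,0], "grip_force": 35, "only": "pos|ft"}}

```text
tool_pos: [0.5381, 0.0681, 0.0308]
ft_force: [-1.0, -0.4, -1.3]
```

{"name": "pendant", "arguments": {"ticks": [0.045,0,0,0.001,0,0,0,0.045,0,0,0,0,0,0], "grip_force": 35, "only": "pos|ft"}}

```text
tool_pos: [0.5381, 0.068, 0.0299]
ft_force: [-0.2, 0.4, 2.1]
```

{"name": "pendant", "arguments": {"ticks": [0.06,0,0,0,0,0,0,0.07,0,0,0,0,0,0,0.08,0,0,0,0,0,0,0.08,0,0,-0.02,0,0,0,0.08,0,0,-0.04,0,0,0,0.08,0,0,-0.04,0,0,0,0.085,0,0,-0.04,0,0,0,0.085,0,0,-0.03,0,0,0,0.085,-0.02,-0.03,0,0,0,0,0.085,-0.03,-0.045,0,0,0,0,0.085,-0.03,-0.045,0,0,0,0,0.085,-0.03,-0.045,0,0,0,0,0.085,-0.02,-0.03,0,0,0,0,0.085,-0.005,-0.0165,0,0,0,0,0.085,0,0,0,0,0,0,0.085,0,0,0,0,0,0], "grip_force": 35, "only": "pos"}}

```text
tool_pos: [0.6724, -0.1424, 0.1999]
```

```bash
cat > cap.py <<'E'
from h import *
d=shot('wrist');f=d['frame'];P=cloud(d);H=P[...,2]
hsv=cv2.cvtColor(f,cv2.COLOR_BGR2HSV)
m=((hsv[...,1]<60)&(hsv[...,2]>80)&(H>.056)&(H<.076)).astype(np.uint8)
n,l,st,c=cv2.connectedComponentsWithStats(m)
for i in range(1,n):
    if st[i,4]>200: print(st[i],ray(d,st[i,0]+st[i,2]/2,st[i,1]+st[i,3]/2,.066).round(4))
E
python3 cap.py; python3 to.py .673 -.1435 .02
```

```text
[ 427    4   80   83 4818] [ 0.5348 -0.0343  0.066 ]
[ 568    5   72   83 4286] [0.5355 0.0652 0.066 ]
[  83  164   70   67 3496] [ 0.645  -0.3044  0.066 ]
[ 285  199   64   64 3172] [ 0.6731 -0.1433  0.066 ]
[444 205  57  62 736] [ 0.6776 -0.0134  0.066 ]
[ 462  213   70   72 1235] [0.689  0.0086 0.066 ]
[221 350  64  31 772] [ 0.8021 -0.2033  0.066 ]
[  0 352  44  22 569] [ 0.7991 -0.4178  0.066 ]
[409 360  29  47 589] [ 0.8221 -0.0427  0.066 ]
shift [-0.0005 -0.0012  0.1801] rot [ 0.0002 -0.0001  0.0002] f [ 0.9 -0.4 -0. ] w 0.0849 g 0.0 q [-0.3   0.61  1.43  0.    1.11 -1.88] t 44.5
```

{"name": "pendant", "arguments": {"ticks": [0.085,-0.0006,-0.001,0.02,0,0,0,0.085,0,0,0.04,0,0,0,0.085,0,0,0.04,0,0,0,0.085,0,0,0.03,0,0,0,0.085,0,0,0.02,0,0,0,0.085,0,0,0.015,0,0,0,0.085,0,0,0.014,0,0,0,0.085,0,0,0,0,0,0,0.07,0,0,0,0,0,0,0.062,0,0,0,0,0,0,0.055,0,0,0,0,0,0,0.048,0,0,0,0,0,0,0.045,0,0,0,0,0,0,0.045,0,0,0,0,0,0,0.045,0,0,0,0,0,0], "grip_force": 35}}

```text
t: 46.38
tool_pos: [0.6738, -0.1447, 0.0214]
tcp_rot: [-3.141, 0.001, 3.141]
ft_force: [-1.3, 0.1, 6.4]
gripper_width: 0.0529
grasp_force: 36.9
```

{"name": "pendant", "arguments": {"ticks": [0.045,0,0,-0.01,0,0,0,0.045,0,0,-0.03,0,0,0,0.045,0,0,-0.04,0,0,0,0.045,0,0,-0.04,0,0,0,0.045,0,0,-0.03,0,0,0,0.045,0,0,-0.01,0,0,0,0.045,0.03,0.01,0,0,0,0,0.045,0.04,0.03,0,0,0,0,0.045,0.04,0.035,0,0,0,0,0.045,0.04,0.035,0,0,0,0,0.045,0.035,0.035,0,0,0,0,0.045,0.025,0.035,0,0,0,0,0.045,0.015,0.03,0,0,0,0,0.045,0,0,0,0,0,0,0.045,0,0,0,0,0,0,0.045,0,0,0,0,0,0], "grip_force": 35}}

```text
t: 48.38
tool_pos: [0.449, 0.065, 0.1805]
tcp_rot: [3.142, -0.0, 3.14]
ft_force: [1.4, 0.1, -1.1]
gripper_width: 0.0532
grasp_force: 37.4
```

```bash
python3 to.py .4468 .0695 .028
```

```text
shift [0.0022 0.0045 0.1525] rot [ 0.     -0.0003 -0.0017] f [ 1.4  0.1 -1.1] w 0.0532 g 37.4 q [-0.    0.32  2.02  0.    0.8  -1.57] t 48.375
```

{"name": "pendant", "arguments": {"ticks": [0.045,0.0022,0.0045,0.03,0,0,0,0.045,0,0,0.04,0,0,0,0.045,0,0,0.03,0,0,0,0.045,0,0,0.02,0,0,0,0.045,0,0,0.007,0,0,0,0.045,0,0,0,0,0,0,0.045,0,0,0.004,0,0,0,0.045,0,0,0.003,0,0,0,0.045,0,0,0.002,0,0,0,0.045,0,0,0,0,0,0], "grip_force": 35, "only": "pos|ft"}}

```text
tool_pos: [0.4465, 0.0702, 0.0448]
ft_force: [-0.1, 0.2, -1.5]
```

{"name": "pendant", "arguments": {"ticks": [0.045,0,0,0.004,0,0,0,0.045,0,0,0.004,0,0,0,0.045,0,0,0.004,0,0,0,0.045,0,0,0.002,0,0,0,0.045,0,0,0,0,0,0], "grip_force": 35, "only": "pos|ft"}}

```text
tool_pos: [0.4464, 0.0701, 0.0306]
ft_force: [0.7, -0.3, -2.1]
```

{"name": "pendant", "arguments": {"ticks": [0.045,0,0,0.001,0,0,0,0.045,0,0,0,0,0,0], "grip_force": 35, "only": "pos|ft"}}

```text
tool_pos: [0.4465, 0.0701, 0.0298]
ft_force: [-0.2, -0.4, -1.8]
```

{"name": "pendant", "arguments": {"ticks": [0.045,0,0,0.0005,0,0,0,0.045,0,0,0,0,0,0], "grip_force": 35, "only": "pos|ft"}}

```text
tool_pos: [0.4465, 0.0701, 0.0294]
ft_force: [-0.7, 0.2, 0.0]
```

{"name": "pendant", "arguments": {"ticks": [0.06,0,0,0,0,0,0,0.07,0,0,0,0,0,0,0.08,0,0,0,0,0,0,0.08,0,0,-0.02,0,0,0,0.08,0,0,-0.04,0,0,0,0.08,0,0,-0.04,0,0,0,0.085,0,0,-0.04,0,0,0,0.085,0,0,-0.03,0,0,0,0.085,-0.015,-0.03,0,0,0,0,0.085,-0.02,-0.045,0,0,0,0,0.085,-0.025,-0.045,0,0,0,0,0.085,-0.025,-0.045,0,0,0,0,0.085,-0.025,-0.045,0,0,0,0,0.085,-0.025,-0.045,0,0,0,0,0.085,-0.025,-0.045,0,0,0,0,0.085,-0.025,-0.045,0,0,0,0,0.085,-0.01,-0.02,0,0,0,0,0.085,-0.0035,-0.009,0,0,0,0,0.085,0,0,0,0,0,0,0.085,0,0,0,0,0,0], "grip_force": 35, "only": "pos"}}

```text
tool_pos: [0.6445, -0.3031, 0.1995]
```

```bash
python3 cap.py; python3 to.py .645 -.304 .02
```

```text
[ 283  198   64   64 3203] [ 0.6443 -0.3056  0.066 ]
[619 247  21  56 779] [ 0.6846 -0.0348  0.066 ]
[387 375  50  29 683] [ 0.8006 -0.2139  0.066 ]
[205 383  33  22 391] [ 0.8053 -0.3955  0.066 ]
shift [-0.0005 -0.001   0.1796] rot [ 0.0002  0.0001 -0.    ] f [-0.1 -0.5  0. ] w 0.085 g 0.0 q [-0.53  0.65  1.35  0.    1.14 -2.1 ] t 53.3
```

{"name": "pendant", "arguments": {"ticks": [0.085,-0.0002,-0.002,0.02,0,0,0,0.085,0,0,0.04,0,0,0,0.085,0,0,0.04,0,0,0,0.085,0,0,0.03,0,0,0,0.085,0,0,0.02,0,0,0,0.085,0,0,0.015,0,0,0,0.085,0,0,0.0135,0,0,0,0.085,0,0,0,0,0,0,0.07,0,0,0,0,0,0,0.062,0,0,0,0,0,0,0.055,0,0,0,0,0,0,0.048,0,0,0,0,0,0,0.045,0,0,0,0,0,0,0.045,0,0,0,0,0,0,0.045,0,0,0,0,0,0], "grip_force": 35}}

```text
t: 55.18
tool_pos: [0.6451, -0.3062, 0.0215]
tcp_rot: [-3.141, 0.001, 3.141]
ft_force: [-1.2, 0.2, 5.8]
gripper_width: 0.053
grasp_force: 37.0
```

{"name": "pendant", "arguments": {"ticks": [0.045,0,0,-0.01,0,0,0,0.045,0,0,-0.03,0,0,0,0.045,0,0,-0.04,0,0,0,0.045,0,0,-0.04,0,0,0,0.045,0,0,-0.03,0,0,0,0.045,0,0,-0.01,0,0,0,0.045,0.02,0.02,0,0,0,0,0.045,0.03,0.04,0,0,0,0,0.045,0.03,0.04,0,0,0,0,0.045,0.03,0.04,0,0,0,0,0.045,0.03,0.04,0,0,0,0,0.045,0.025,0.04,0,0,0,0,0.045,0.02,0.03,0,0,0,0,0.045,0.014,0.021,0,0,0,0,0.045,0,0,0,0,0,0,0.045,0,0,0,0,0,0,0.045,0,0,0,0,0,0], "grip_force": 35}}

```text
t: 57.3
tool_pos: [0.4464, -0.0354, 0.1805]
tcp_rot: [3.141, -0.0, 3.14]
ft_force: [-0.3, -0.2, -1.1]
gripper_width: 0.0533
grasp_force: 37.6
```

```bash
python3 to.py .446 -.0336 .028
```

```text
shift [0.0004 0.0018 0.1525] rot [ 0.0001 -0.0002 -0.0014] f [-0.3 -0.2 -1.1] w 0.0533 g 37.6 q [-0.23  0.31  2.04  0.    0.79 -1.8 ] t 57.3
```

{"name": "pendant", "arguments": {"ticks": [0.045,0.0004,0.0018,0.03,0,0,0,0.045,0,0,0.04,0,0,0,0.045,0,0,0.03,0,0,0,0.045,0,0,0.02,0,0,0,0.045,0,0,0.007,0,0,0,0.045,0,0,0,0,0,0,0.045,0,0,0.004,0,0,0,0.045,0,0,0.003,0,0,0,0.045,0,0,0.002,0,0,0,0.045,0,0,0,0,0,0], "grip_force": 35, "only": "pos|ft"}}

```text
tool_pos: [0.4457, -0.0331, 0.0448]
ft_force: [-0.0, -0.5, -1.9]
```

{"name": "pendant", "arguments": {"ticks": [0.045,0,0,0.004,0,0,0,0.045,0,0,0.004,0,0,0,0.045,0,0,0.004,0,0,0,0.045,0,0,0.002,0,0,0,0.045,0,0,0,0,0,0], "grip_force": 35, "only": "pos|ft"}}

```text
tool_pos: [0.4457, -0.033, 0.0306]
ft_force: [0.4, -0.1, -2.1]
```

{"name": "pendant", "arguments": {"ticks": [0.045,0,0,0.001,0,0,0,0.045,0,0,0,0,0,0], "grip_force": 35, "only": "pos|ft"}}

```text
tool_pos: [0.4457, -0.0331, 0.0298]
ft_force: [-0.7, 0.6, -1.7]
```

{"name": "pendant", "arguments": {"ticks": [0.045,0,0,0.0005,0,0,0,0.045,0,0,0,0,0,0], "grip_force": 35, "only": "pos|ft"}}

```text
tool_pos: [0.4457, -0.0331, 0.0294]
ft_force: [-0.4, 0.5, 0.6]
```

{"name": "pendant", "arguments": {"ticks": [0.06,0,0,0,0,0,0,0.07,0,0,0,0,0,0,0.08,0,0,0,0,0,0,0.08,0,0,-0.02,0,0,0,0.08,0,0,-0.04,0,0,0,0.08,0,0,-0.04,0,0,0,0.085,0,0,-0.04,0,0,0,0.085,0,0,-0.03,0,0,0,0.085,-0.004,-0.03,0,0,0,0,0.085,0,-0.045,0,0,0,0,0.085,0,-0.045,0,0,0,0,0.085,0,-0.045,0,0,0,0,0.085,0,-0.045,0,0,0,0,0.085,0,-0.045,0,0,0,0,0.085,0,-0.045,0,0,0,0,0.085,0,-0.025,0,0,0,0,0.085,0,-0.007,0,0,0,-0.036,0.085,0,0,0,0,0,-0.036,0.085,0,0,0,0,0,0,0.085,0,0,0,0,0,0], "grip_force": 40, "only": "pos|rot"}}

```text
tool_pos: [0.4496, -0.3645, 0.1994]
tcp_rot: [3.141, 0.0, -3.07]
```

```bash
python3 to.py .4501 -.3654 .0428 184.1
python3 - <<'E'
from h import *
d=shot('wrist');f=d['frame'];a=f
b=shot('top')['frame'][170:340,130:480]
cv2.imwrite('pics/m8.png',np.vstack([cv2.resize(f,(560,420)),cv2.resize(b,(560,180))[:180]]))
E
```

```text
shift [-0.0004 -0.001   0.1566] rot [ 0.0002  0.0001 -0.0002] f [0.8 1.  0.2] w 0.085 g 0.0 q [-0.8   0.46  1.71  0.    0.97 -2.44] t 62.175
```

View pics/m8.png

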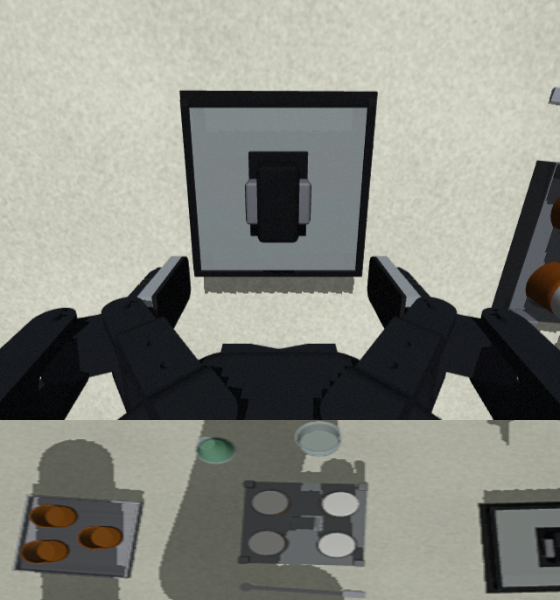

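All four wells now hold capped jars (crop bottom), three open jars are in the tray, and the lid is centred under the gripper. Regrasp the lid.

{"name": "pendant", "arguments": {"ticks": [0.085,-0.0004,-0.001,0.03,0,0,0,0.085,0,0,0.04,0,0,0,0.085,0,0,0.03,0,0,0,0.085,0,0,0.025,0,0,0,0.085,0,0,0.016,0,0,0,0.085,0,0,0.016,0,0,0,0.085,0,0,0,0,0,0,0.07,0,0,0,0,0,0,0.06,0,0,0,0,0,0,0.05,0,0,0,0,0,0,0.04,0,0,0,0,0,0,0.035,0,0,0,0,0,0,0.035,0,0,0,0,0,0,0.035,0,0,0,0,0,0,0.035,0,0,0,0,0,0], "grip_force": 40}}

```text
t: 64.15
tool_pos: [0.4504, -0.3664, 0.0441]
tcp_rot: [-3.14, 0.002, -3.07]
ft_force: [-1.8, 2.8, 15.9]
gripper_width: 0.0395
grasp_force: 38.6
```

{"name": "pendant", "arguments": {"ticks": [0.035,0,0,-0.005,0,0,0,0.035,0,0,-0.01,0,0,0,0.035,0,0,-0.02,0,0,0,0.035,0,0,-0.03,0,0,0,0.035,0,0,-0.035,0,0,0,0.035,0,0,-0.025,0,0,0,0.035,0,0,0,0,0,0,0.035,0,0,0,0,0,0], "grip_force": 40}}

```text
t: 65.15
tool_pos: [0.4495, -0.3657, 0.1663]
tcp_rot: [3.14, -0.001, -3.07]
ft_force: [-0.9, 0.2, -4.3]
gripper_width: 0.0382
grasp_force: 42.1
```

```bash
python3 to.py .4927 .0178 .1675 179.3
```

```text
shift [-0.0703  0.3795 -0.0008] rot [ 0.0011 -0.0009  0.0834] f [-0.9  0.2 -4.3] w 0.0382 g 42.1 q [-0.8   0.5   1.74  0.    0.9  -2.44] t 65.15
```

{"name": "pendant", "arguments": {"ticks": [0.035,0,0,0,0,0,0.042,0.035,0,0,0,0,0,0.041,0.035,-0.005,0.02,0,0,0,0,0.035,-0.005,0.04,0,0,0,0,0.035,-0.005,0.04,0,0,0,0,0.035,-0.005,0.04,0,0,0,0,0.035,-0.005,0.04,0,0,0,0,0.035,-0.005,0.04,0,0,0,0,0.035,-0.005,0.04,0,0,0,0,0.035,-0.005,0.04,0,0,0,0,0.035,-0.003,0.04,0,0,0,0,0.035,0,0.03,0,0,0,0,0.035,0,0.0135,0,0,0,0,0.035,0,0,0,0,0,0,0.035,0,0,0,0,0,0,0.035,0,0,0,0,0,0], "grip_force": 40}}

```text
t: 67.15
tool_pos: [0.4974, 0.0161, 0.1672]
tcp_rot: [3.142, -0.0, 3.129]
ft_force: [-0.0, -0.0, -3.8]
gripper_width: 0.0389
grasp_force: 42.1
```

```bash
python3 to.py .4925 .0178 .0905 179.3
```

```text
shift [0.0049 0.0016 0.0767] rot [ 0.     -0.0001 -0.0007] f [-0.  -0.  -3.8] w 0.0389 g 42.1 q [-0.1   0.4   1.94  0.    0.81 -1.66] t 67.15
```

{"name": "pendant", "arguments": {"ticks": [0.035,0.0049,0.0016,0.01,0,0,0,0.035,0,0,0.02,0,0,0,0.035,0,0,0.012,0,0,0,0.035,0,0,0.006,0,0,0,0.035,0,0,0,0,0,0,0.035,0,0,0,0,0,0], "grip_force": 40, "only": "pos|ft"}}

```text
tool_pos: [0.4928, 0.0185, 0.1196]
ft_force: [0.1, 0.2, -3.0]
```

```bash
python3 to.py .4925 .0178 .0905 179.3
python3 - <<'E'
from h import *
a=shot('wrist')['frame'];b=shot('side')['frame'][180:320,180:360]
cv2.imwrite('pics/m9.png',np.vstack([cv2.resize(a[0:340],(560,298)),cv2.resize(b,(380,296),interpolation=2)[:, :].copy() if 0 else cv2.copyMakeBorder(cv2.resize(b,(380,296),interpolation=2),0,0,0,180,0)]))
E
```

```text
shift [ 0.0003 -0.0008  0.0291] rot [0.     0.0007 0.0005] f [ 0.1  0.2 -3. ] w 0.0386 g 42.1 q [-0.1   0.46  2.    0.    0.68 -1.66] t 67.9
```

View pics/m9.png

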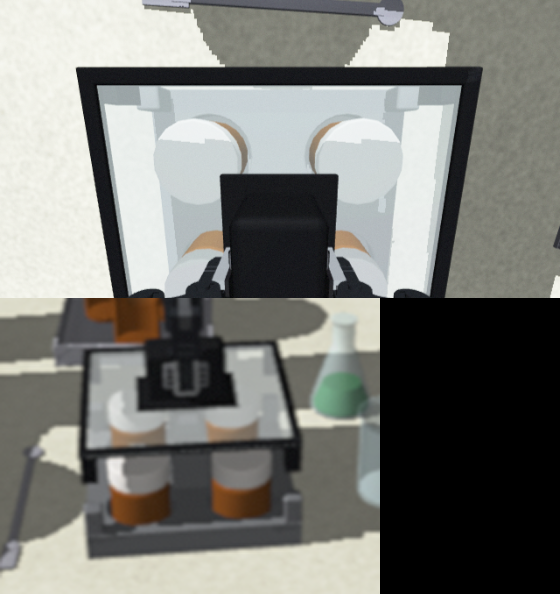

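The lid hangs level over the carrier. Its legs line up with the posts: posts at (150,97) and (402,97), sitting evenly inside the frame at columns 78 and 481. I'll lower it and watch the force.

{"name": "pendant", "arguments": {"ticks": [0.035,0.0003,-0.0008,0.005,0,0,0,0.035,0,0,0.005,0,0,0,0.035,0,0,0,0,0,0], "grip_force": 40, "only": "pos|ft"}}

```text
tool_pos: [0.492, 0.0178, 0.1088]
ft_force: [-0.1, -0.4, -3.2]
```

{"name": "pendant", "arguments": {"ticks": [0.035,0,0,0.005,0,0,0,0.035,0,0,0.005,0,0,0,0.035,0,0,0,0,0,0], "grip_force": 40, "only": "pos|ft"}}

```text
tool_pos: [0.4921, 0.0178, 0.0988]
ft_force: [-0.3, 0.5, -3.7]
```

{"name": "pendant", "arguments": {"ticks": [0.035,0,0,0.004,0,0,0,0.035,0,0,0.0025,0,0,0,0.035,0,0,0,0,0,0], "grip_force": 40, "only": "pos|ft"}}

```text
tool_pos: [0.4923, 0.0178, 0.0927]
ft_force: [0.0, -0.4, -2.9]
```

{"name": "pendant", "arguments": {"ticks": [0.035,0,0,0.001,0,0,0,0.035,0,0,0,0,0,0], "grip_force": 40, "only": "pos|ft"}}

```text
tool_pos: [0.4923, 0.0178, 0.0923]
ft_force: [-1.8, 0.3, 3.7]
```

{"name": "pendant", "arguments": {"ticks": [0.035,0,0,0.001,0,0,0,0.035,0,0,0,0,0,0], "grip_force": 40, "only": "pos|ft"}}

```text
tool_pos: [0.4924, 0.0178, 0.0922]
ft_force: [-5.7, 0.1, 19.7]
```

Contact is at 0.0922, which matches the seated height (0.051 + 0.041). I'll release the buttons.

{"name": "pendant", "arguments": {"ticks": [0.05,0,0,0,0,0,0,0.055,0,0,0,0,0,0,0.065,0,0,0,0,0,0,0.08,0,0,0,0,0,0,0.085,0,0,0,0,0,0,0.085,0,0,-0.015,0,0,0,0.085,0,0,-0.03,0,0,0,0.085,0,0,-0.04,0,0,0,0.085,0,0,-0.04,0,0,0,0.085,0,0,-0.035,0,0,0,0.085,0.0015,0,0,0,0,0,0.085,0,0,0,0,0,0,0.085,0,0,0,0,0,0], "grip_force": 40}}

```text
t: 71.25
tool_pos: [0.4904, 0.0178, 0.2501]
tcp_rot: [3.141, -0.001, 3.13]
ft_force: [-0.1, -0.2, 0.5]
gripper_width: 0.0849
grasp_force: 0.0
```

```bash
python3 - <<'E'
from h import *
d=shot('wrist');f=d['frame'];g=f.max(2);cv2.imwrite('pics/w10.png',f[60:360,120:520])
k=np.zeros_like(g);k[105:330,205:445]=(g[105:330,205:445]<55)*255
c=max(cv2.findContours(k,0,1)[0],key=cv2.contourArea)
ap=cv2.approxPolyDP(cv2.convexHull(c),12,True)[:,0]
w=np.array([ray(d,*p,.081)[:2] for p in ap]);print(ap.tolist(),w.mean(0),[np.linalg.norm(w[(i+1)%len(w)]-w[i]).round(3) for i in range(len(w))])
P=cloud(d);H=P[...,2];q=P[(H>.118)&(H<.145)&(abs(P[...,0]-.4927)<.045)&(abs(P[...,1]-.018)<.04)];print('griptop',np.median(q[:,2]))
for r in(225,238): 
    e=g[r,270:375].astype(int);j=np.where((e>60)&(e<135))[0]+270;print(r,j)
    b=j[(j<310)];b2=j[j>330];print([ray(d,u,r,.123)[1].round(4) for u in(b.min(),b.max(),b2.min(),b2.max())])
E
```

```text
[[428, 116], [412, 315], [224, 315], [208, 116]] [0.49225537 0.01767147] [np.float64(0.189), np.float64(0.189), np.float64(0.189), np.float64(0.189)]
griptop 0.13105064252949528
225 [281 282 283 284 285 286 287 288 289 290 291 292 293 294 343 344 345 346
 347 348 349 350 351 352 353 354 356]
[np.float64(-0.0121), np.float64(-0.0016), np.float64(0.038), np.float64(0.0485)]
238 [281 283 284 285 286 287 288 289 290 291 292 293 294 342 343 344 345 346
 347 348 349 350 351 352 353 354 355]
[np.float64(-0.0126), np.float64(-0.002), np.float64(0.0372), np.float64(0.0478)]
```

View pics/w10.png

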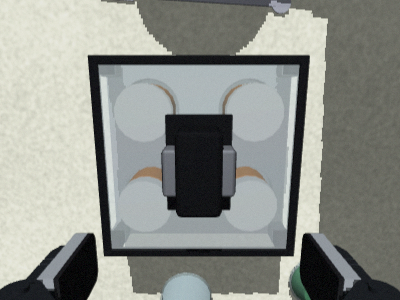

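The lid is back at its original pose, grip top at 0.131 m. Both button faces at (162,170) and (234,170) are 30 mm from the middle, so both are out. One last check before handing in.

{"name": "pendant", "arguments": {"ticks": [0.085,0,0.02,-0.02,0,0,0,0.085,0,0,0,0,0,0,0.085,0,0,0,0,0,0], "only": "pos"}}

```text
tool_pos: [0.4908, 0.0376, 0.27]
```

```bash
python3 - <<'E'
from h import *
a=cv2.imread('pics/top0.png');d=shot('top');b=d['frame'];H=cloud(d)[...,2];P=cloud(d)
q=P[175:215,245:285][H[175:215,245:285]>.02];print('fl',len(q),np.nanmedian(q,0).round(3))
q=P[165:208,310:350][H[165:208,310:350]>.02];print('bk',len(q),np.nanmedian(q,0).round(3))
s=shot('side');cv2.imwrite('pics/s11.png',s['frame'])
E
```

```text
fl 442 [0.658 0.157 0.054]
bk 397 [ 0.7   -0.     0.075]
```

View pics/s11.png

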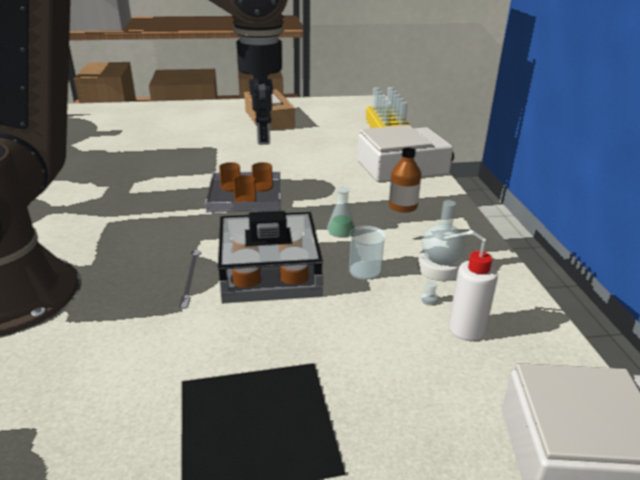

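The side view shows three upright jars in the tray at (230,175), (262,177) and (245,188). The lid is closed on the carrier at (268,245), the flask and beaker haven't moved, and the robot is clear of everything.

```bash
python3 -c "
from plant import manip
print(manip.sign_off())"
```

```text
the job is handed in; nothing more can be done
None
```

The job is handed in: the three open jars stand in the tray, four capped jars are in the carrier, the lid is seated with both buttons sprung out, and the flask and beaker did not move; the hand-in call returned no verdict.

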